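# Let a tin out of the pedal-lift dispenser

### The job

Press the dispenser's pedal down until it bears firmly, but not hard, on its rubber stop, and keep it there for about a second so that the lid rises and the tin rolls out into the catch tray. Then ease the pedal slowly all the way back up, so that the lid comes down softly and never slams, and take your hand away. Do not knock over or shift the things standing around.

Things in the scene. Friction and masses are not known exactly. Their poses are not given: they have to be found in the camera images.
- dispenser: Fixed white-framed bench dispenser on a steel base plate (12 mm thick, x -230 to 200, y -75 to 75 mm). Origin: centre of the hopper's foot, at table height; x from the pedal through the hopper to the catch tray, z up. Hopper: x -75 to 75 mm, 122 mm wide, 165 mm high. Open catch tray: x 75 to 197 mm, floor 50 to 70 mm up. Pedal at -x. Place and yaw (up to 0.35 rad either way) vary.
- pedal: The spring-up pedal lever; origin on its pivot pin, 170 mm from the pad's centre. Slow pressing at the pad takes 3 to 5 N to start and 4 to 7 N to reach the rubber stop under the lever, which then adds 3 to 4 N per mm. The stop's height varies, unmeasured: met 25 to 56 mm down at the pad. Firmly on it: 11 N or more in all, best 14 to 16; over 22 N strains the linkage.
- pedal_pad (a point): Centre of the top face of the black rubber pedal pad (52 mm along the dispenser's x, 60 mm along y): the place to press from above with shut fingers. Moves with the pedal. At rest about 93 mm above the table and 197 mm from the dispenser's origin along its -x, the pad's outer edge tilted up 0.14 rad (it tilts the other way when pressed).
- lid (a joint): Angle (rad) of the see-through red lid, linked to the pedal, about 18 mrad per mm at the pad: 0 shut, growing as it rises, 0.45 to 1.05 with the pedal on its stop. Hinged at the hopper's top edge on the pedal side; the flap at its tray end holds the tin back until about 0.3. It slams if the pedal is let go; it comes down softly if the pedal takes two seconds or more to rise.
- tin: Yellow and red tin, 52 mm across and 90 mm long, lying across the chute in the hopper behind the lid's flap; origin at its centre, its own y along its length. Mass about 0.18 kg. It rolls by itself into the tray when the lid is up. Not to be handled.
- tub: Bystander: packed clear tub with a violet lid, 140 x 140 x 100 mm, origin at the centre of its underside. Stands on one side of the dispenser.
- towel_roll: Bystander: white paper towel roll standing upright, 100 mm across, 200 mm high, origin at the centre of its underside. Stands on the other side.
- jar: Bystander: jar with a red cap, 60 mm across, 85 mm high, origin at the centre of its underside; about 150 mm to the +y side of the pedal.

How it is judged (in metres and radians):
On the way, in this order (a step that is already met when the one before it is completed fails the run):
1. the pedal is held firmly on its stop (pressed with more than 10 N by the fingers, lid up by more than 0.4 rad) for 0.5 s (contact force between the fingers and pedal above 10 N and value of joint lid above 0.4 rad), for 0.5 s.
2. the lid is down again with the tin out in the tray (value of joint lid below 0.06 rad and x of tin in the frame of dispenser above 0.13 m), for 0.2 s.
At the end, for the whole second after the job is handed in: The lid is shut (below 0.06 rad), so the pedal is up; the tin lies at rest in the catch tray (in the dispenser's frame its centre is at x 130 to 190 mm, y -50 to 50 mm, z 55 to 105 mm); tub, towel roll and jar are within 20 mm of where they stood (all of step 2 and x of tin in the frame of dispenser below 0.19 m and y of tin in the frame of dispenser between -0.05 and 0.05 m and z of tin in the frame of dispenser between 0.055 and 0.105 m and linear speed of tin below 0.03 m/s and not (distance of any of tub, towel_roll, jar from where it was at the start of the episode above 0.02 m)); the robot touches nothing.
It fails at once if the pedal is pressed with more than 22 N (contact force between any of the fingers, the arm and pedal above 22 N).
It fails at once if the lid slams or drops (closing faster than 2 rad/s) (velocity of joint lid below -2 rad/s).
It fails at once if a bystander is shifted more than 20 mm or tipped (distance of any of tub, towel_roll, jar from where it was at the start of the episode above 0.02 m or angle between any of tub, towel_roll, jar's own z axis and vertical above 0.25 rad).
It also fails if it takes over 42 s, if anything falls off the work surface, if the arm or the gripper's body presses on something with over 40 N, if the wrist force passes 120 N, or if a joint passes its speed limit or range.

### The arm

A 6-joint arm with a two-finger parallel gripper is mounted at the origin on the work surface. World frame = base frame: x ahead of the robot, y to its left, z up, the work surface at z = 0. Lengths are in mm, angles in rad, forces in N, time in s.
With the tool pointing down it reaches from about 350 to 775 mm from the base axis. Payload 7.3 kg.
Tool frame: the origin (TCP) lies midway between the tips of the shut fingers; the grasp point (between the pads) lies 19 mm behind it; z points along the fingers, x is the direction in which the jaws open and shut, and the axes are right-handed (so a half turn about z gives the same grasp; the last joint's range is limited). The gripper opens to 92 mm and grips with 3 to 60 N. Pads are 19 mm wide; open, the fingers measure 130 mm over their backs; the gripper's body (75 mm by 190 mm) begins 47 mm behind the grasp point.
Start: joints at [-0.146, 0.342, 1.524, -0, 1.275, -0.146], TCP at [525.019, 0.019, 226.741] pointing down, gripper open.
Joint ranges: [-2.53, 2.53], [-0.77, 2.02], [0.04, 2.7], [-1, 4.14], [0.28, 2.66], [-3.11, 3.11]. Speed limits (rad/s): [2.57, 2.57, 3.14, 3.14, 3.14, 3.14].

### API

Orientations are given as [roll, pitch, yaw] about the fixed x, y, z axes, in that order (R = Rz(yaw) Ry(pitch) Rx(roll)).
In Python, from plant import bot gives the robot as it stands.
- The arm moves only by the shell command python3 -m pendant 'ROWS' [OPENING]. ROWS is JSON, a list of rows, each an object with "linear": the shift along the world's x, y, z in mm, a list of three; "twist": the turn about the world's z in degrees. In form: [{"linear": [x, y, z], "twist": twist}, ...]. A call has 1 to 20 rows; each row is the pose to reach, as a shift and turn from the pose commanded when the call began; what a row does not reach only later rows make up. A row lasts 1/8 s, in which the tool goes at most 62.5 mm and 10.7 degrees, less where a joint would pass 70% of its speed; a pose out of reach is approached as far as the arm can. A call with a gripper value outside its range is refused whole. OPENING is the closure in counts, from 0 (fully open) to 255 (shut), set as the call begins (- or left out, the last holds). The fingers move at their own pace and stop on an object; the grip force is fixed at half the most. Time passes only in rows, so rows that repeat a pose let the fingers close. It gives the time, the measured TCP pose, the force and the opening at its end, in the units of the state.
- bot.get_obs(): the state, without advancing time (a new reading comes with each control period).
- bot.capture(name): name is "scene" or "side" or "wrist"; returns a dict with "frame" (400x640x3 uint8, blue, green, red), "z_map" (400x640 float32, mm along the optical axis (not along the pixel's ray), 0 where there is no reading), "fx", "fy", "cx", "cy" (pixels), "rvec" (rotation vector, rad) and "tvec" (3), from world to camera coordinates, as OpenCV has them. Camera axes: x right, y down, z forward; pixel columns grow to the right and rows downward; lengths in mm; the calibration is good to about 2 mm. A picture is of the moment at which its call begins.
- bot.close_job(): hands the job in, once; it reports no verdict.
The state is a dict: "time": time; "joint_positions": joint angles; "dq": joint speeds; "tau": joint torques, N m; "tool_pos": TCP position; "tcp_rot": TCP orientation; "contact_force": force on the tool from outside, world axes, zero at the start; "moment": the same for the moment, N m; "grip_width": finger opening in mm.
Only numpy, scipy, OpenCV 4.12 (cv2) and the standard library are available. Lean on these libraries where they do the work, as an engineer would, in place of code of your own. Each camera call takes 0.05 s, during which the arm holds its last target. There are 200 camera calls.

## Working session

There is one attempt and no reset: what is moved stays moved. The work goes in short steps, Python scripts to look and compute and a shell command to move; the robot and the scene stay as the last step left them, time stands still between calls to the robot, and variables do not carry over. Pictures are saved under pics/ and viewed, about 8 in all and at most 12, crops included, and the job is handed in when it is done.

```bash
mkdir -p pics; ls
cat > h.py <<'E'
import numpy as np, cv2
from plant import bot
def pts(c):
    z=c["z_map"]; v,u=np.mgrid[:z.shape[0],:z.shape[1]]
    P=np.dstack([(u-c["cx"])/c["fx"]*z,(v-c["cy"])/c["fy"]*z,z]).reshape(-1,3)
    R=cv2.Rodrigues(np.array(c["rvec"],float))[0]
    return ((P-np.array(c["tvec"]).ravel())@R).reshape(z.shape+(3,))
E
python3 - <<'E'
from h import *
import pickle
o=bot.get_obs();print(o)
for n in("scene","side"):
    c=bot.capture(n);pickle.dump(c,open(n+".pkl","wb"));cv2.imwrite(f"pics/{n}0.png",c["frame"])
    print(n,(c["z_map"]>0).mean())
E
```

```text
pics
{'time': 0.0, 'joint_positions': array([-1.45999889e-01,  3.42735075e-01,  1.52507411e+00,  1.02378140e-05,
        1.27538891e+00, -1.46002502e-01]), 'dq': array([ 0.0005011 ,  0.00041348, -0.00015374, -0.00144506, -0.0007269 ,
       -0.00012032]), 'tau': array([ 7.61924657e-04, -4.31245601e+01, -2.44219762e+01,  7.17750052e-02,
        5.59406646e-02, -1.04314388e-04]), 'tool_pos': array([5.24569239e+02, 8.88074277e-02, 2.26018633e+02]), 'tcp_rot': array([-3.14134940e+00,  1.58693188e-03, -1.82309880e-07]), 'contact_force': array([0.213843  , 0.00564255, 0.11565876]), 'moment': array([ 0.02768379,  0.00953341, -0.00864064]), 'grip_width': 91.53582794584223}
scene 0.99601953125
side 0.99572265625
```

View pics/scene0.png

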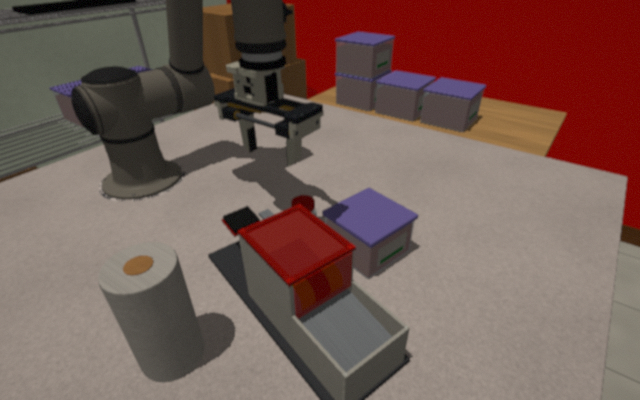

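View pics/side0.png

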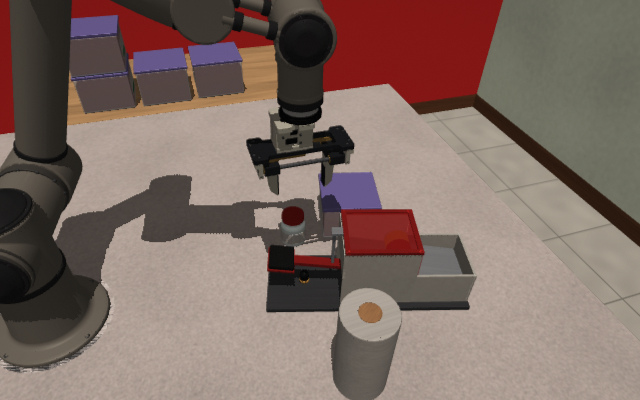

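The scene view shows the black pad at about (240,221), the tin behind the red flap at (315,285) and the tray at (350,325). The side view shows the pad at (281,259), the lid at (382,232), the jar at (292,220) and the towel roll at (370,340).

Run:
```python
from h import *
import pickle
for n,roi in(("side",(235,280,262,312)),("scene",(195,245,215,265))):
    c=pickle.load(open(n+".pkl","rb"));P=pts(c);f=c["frame"].astype(int)
    a,b,l,r=roi; m=np.zeros(f.shape[:2],bool); m[a:b,l:r]=1
    dark=m&(f.max(2)<50)&(P[...,2]>75)&(P[...,2]<115)
    Q=P[dark]; print(n,"pad",len(Q),Q.mean(0),Q.min(0),Q.max(0), cv2.minAreaRect(Q[:,:2].astype(np.float32)))
    hsv=cv2.cvtColor(c["frame"],cv2.COLOR_BGR2HSV)
    red=((hsv[...,0]<8)|(hsv[...,0]>172))&(hsv[...,1]>120)&(P[...,2]>150)&(P[...,2]<185)&(P[...,0]>300)&(abs(P[...,1])<400)
    k,lab,st,_=cv2.connectedComponentsWithStats(red.astype(np.uint8)); i=1+st[1:,4].argmax()
    Q=P[lab==i]; print("lid",len(Q),np.median(Q,0),cv2.minAreaRect(Q[:,:2].astype(np.float32)))
    # lower arm-of-dispenser: points in tray/hopper rim & baseplate
    W=(P[...,2]>6)&(P[...,2]<125)&(P[...,0]>300)&(P[...,0]<900)&(abs(P[...,1])<300)
    dk=W&(f.max(2)<75)&(P[...,2]<20)
    k,lab,st,_=cv2.connectedComponentsWithStats(dk.astype(np.uint8)); i=1+st[1:,4].argmax()
    Q=P[lab==i];print("plate",len(Q),cv2.minAreaRect(Q[:,:2].astype(np.float32)),st[i])
    jar=((hsv[...,0]<8)|(hsv[...,0]>172))&(hsv[...,1]>120)&(P[...,2]>78)&(P[...,2]<92)&(P[...,0]>300)&(P[...,0]<800)&(abs(P[...,1])<300)
    k,lab,st,_=cv2.connectedComponentsWithStats(jar.astype(np.uint8)); i=1+st[1:,4].argmax();print("jar",P[lab==i].mean(0),st[i])
```

```text
side pad 592 [468.78091081 -53.6718342   92.85317398] [438.99822269 -84.88546043  78.05609326] [500.66388885 -15.00652584  99.85552983] ((469.500732421875, -49.23945236206055), (63.22303009033203, 50.322967529296875), 74.46528625488281)
lid 3435 [ 660.87376771 -109.68601456  165.44744871] ((661.7953491210938, -103.73929595947266), (127.66365051269531, 150.6802215576172), 74.14176177978516)
plate 2909 ((513.79296875, -78.7299575805664), (122.39627075195312, 162.93287658691406), 73.54999542236328) [ 266  265   76   47 2909]
jar [528.80984259  75.55223036  84.48183066] [282 206  22  18 303]
scene pad 465 [472.41536435 -54.14365159  93.6803475 ] [443.82507604 -84.37904524  81.56346759] [498.95590979 -20.52743131  98.5786261 ] ((471.5691833496094, -51.57252502441406), (56.45748519897461, 46.48134231567383), 73.29931640625)
lid 5401 [ 673.47270129 -111.12129664  166.08015877] ((661.2960205078125, -104.06868743896484), (125.09444427490234, 153.94015502929688), 73.86412811279297)
plate 2472 ((612.318359375, -159.27781677246094), (69.65304565429688, 405.02105712890625), 65.92622375488281) [ 209  242  126  158 2472]
jar [531.1110366   78.61269736  85.78063014] [292 195  22  15 216]
```

```bash
python3 -m pendant '[{"linear":[-7,-6,0],"twist":9},{"linear":[-14,-13,0],"twist":18},{"linear":[-21,-19,0],"twist":27},{"linear":[-28,-26,0],"twist":36},{"linear":[-35,-32,0],"twist":45},{"linear":[-42,-39,0],"twist":54},{"linear":[-49,-46,-10],"twist":64},{"linear":[-54,-50,-30],"twist":74},{"linear":[-54,-50,-55],"twist":74},{"linear":[-54,-50,-80],"twist":74},{"linear":[-54,-50,-100],"twist":74},{"linear":[-54,-50,-110],"twist":74},{"linear":[-54,-50,-110],"twist":74},{"linear":[-54,-50,-110],"twist":74}]' 255
python3 - <<'E'
from h import *
a=bot.capture("scene")["frame"][130:290,150:400];b=bot.capture("side")["frame"][150:310,210:460]
cv2.imwrite("pics/a1.png",cv2.resize(np.vstack([a,b]),None,fx=1.8,fy=1.8));print(bot.get_obs())
E
```

```text
time: 1.85
tool_pos: [471.5, -50.1, 117.4]
tcp_rot: [3.14, -0.0, 1.292]
contact_force: [-0.1, -0.1, -0.2]
grip_width: 0.7
{'time': 1.95, 'joint_positions': array([-2.67718309e-01,  3.75155443e-01,  1.81541267e+00,  9.54282056e-05,
        9.49503921e-01, -1.55935106e+00]), 'dq': array([-0.00083604, -0.00176309,  0.00465284,  0.0019352 , -0.00253558,
       -0.00075364]), 'tau': array([-1.07675788e-02, -3.98812580e+01, -1.96251476e+01, -2.92054022e-02,
        8.24454264e-02, -4.45255591e-05]), 'tool_pos': array([471.49999019, -50.08624341, 117.47155159]), 'tcp_rot': array([ 3.14007303e+00, -9.50779622e-05,  1.29157733e+00]), 'contact_force': array([-0.29478414, -0.19153411,  0.0296395 ]), 'moment': array([ 0.07959367, -0.01027228, -0.00304959]), 'grip_width': 0.5395897828020187}
```

View pics/a1.png

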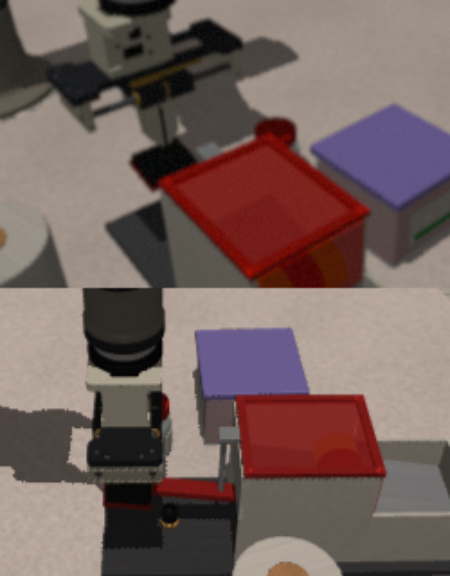

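The upper crop shows the shut fingers just over the middle of the black pad (165,160). The lower crop agrees, with the jar clear to the side at (163,410). Next I press down to just short of the earliest possible stop.

```bash
python3 -m pendant '[{"linear":[0,0,-6],"twist":0},{"linear":[0,0,-12],"twist":0},{"linear":[0,0,-18],"twist":0},{"linear":[0,0,-21],"twist":0},{"linear":[0,0,-23],"twist":0},{"linear":[0,0,-25],"twist":0},{"linear":[0,0,-27],"twist":0},{"linear":[0,0,-29],"twist":0},{"linear":[0,0,-31],"twist":0},{"linear":[0,0,-33],"twist":0},{"linear":[0,0,-35],"twist":0},{"linear":[0,0,-37],"twist":0},{"linear":[0,0,-39],"twist":0},{"linear":[0,0,-41],"twist":0},{"linear":[0,0,-43],"twist":0},{"linear":[0,0,-45],"twist":0}]'
```

```text
time: 3.95
tool_pos: [470.8, -49.9, 71.5]
tcp_rot: [-3.141, -0.0, 1.292]
contact_force: [-3.6, 0.4, 4.5]
grip_width: -0.1
```

```bash
python3 -m pendant '[{"linear":[0,0,-1],"twist":0},{"linear":[0,0,-2],"twist":0},{"linear":[0,0,-3],"twist":0}]'
```

```text
time: 4.32
tool_pos: [470.7, -49.9, 68.6]
tcp_rot: [-3.141, -0.0, 1.292]
contact_force: [-5.4, 1.2, 6.0]
grip_width: 0.4
```

```bash
python3 -m pendant '[{"linear":[-0.8,0.2,0],"twist":0},{"linear":[-1.6,0.4,0],"twist":0},{"linear":[-1.6,0.4,-1],"twist":0},{"linear":[-1.6,0.4,-2],"twist":0}]'
```

```text
time: 4.82
tool_pos: [470.5, -49.8, 67.2]
tcp_rot: [3.139, -0.0, 1.291]
contact_force: [-0.4, 0.2, 5.5]
grip_width: 0.4
```

```bash
python3 -m pendant '[{"linear":[0,0,-1],"twist":0},{"linear":[0,0,-2],"twist":0},{"linear":[0,0,-3],"twist":0}]'
```

```text
time: 5.2
tool_pos: [470.4, -49.8, 64.1]
tcp_rot: [3.139, -0.0, 1.292]
contact_force: [0.0, 0.2, 5.8]
grip_width: 0.5
```

```bash
python3 -m pendant '[{"linear":[0,0,-1],"twist":0},{"linear":[0,0,-2],"twist":0},{"linear":[0,0,-3],"twist":0}]'
```

```text
time: 5.58
tool_pos: [470.4, -49.8, 61.1]
tcp_rot: [3.139, -0.0, 1.292]
contact_force: [-1.5, 0.5, 6.5]
grip_width: 0.7
```

```bash
python3 -m pendant '[{"linear":[0,0,-1],"twist":0},{"linear":[0,0,-2],"twist":0},{"linear":[0,0,-3],"twist":0}]'
```

```text
time: 5.95
tool_pos: [470.4, -49.8, 58.1]
tcp_rot: [3.139, -0.0, 1.291]
contact_force: [-0.2, 0.7, 5.3]
grip_width: 0.4
```

```bash
python3 -m pendant '[{"linear":[0,0,-1],"twist":0},{"linear":[0,0,-2],"twist":0},{"linear":[0,0,-3],"twist":0}]'
```

```text
time: 6.32
tool_pos: [470.4, -49.8, 55.2]
tcp_rot: [3.139, -0.0, 1.291]
contact_force: [-0.0, 0.8, 6.7]
grip_width: 0.5
```

```bash
python3 -m pendant '[{"linear":[0,0,-1],"twist":0},{"linear":[0,0,-2],"twist":0},{"linear":[0,0,-3],"twist":0}]'
```

```text
time: 6.7
tool_pos: [470.5, -49.9, 52.2]
tcp_rot: [3.139, -0.0, 1.292]
contact_force: [-1.1, 0.5, 6.0]
grip_width: 0.3
```

```bash
python3 -m pendant '[{"linear":[0,0,-1],"twist":0},{"linear":[0,0,-2],"twist":0},{"linear":[0,0,-3],"twist":0}]'
```

```text
time: 7.08
tool_pos: [470.7, -49.9, 49.8]
tcp_rot: [3.138, -0.0, 1.292]
contact_force: [-2.0, 1.2, 14.1]
grip_width: 0.2
```

```bash
python3 -m pendant '[{"linear":[0,0,0],"twist":0},{"linear":[0,0,0],"twist":0}]'; python3 -c "
from h import *
for i in range(3): print(bot.capture('side')['fx'],bot.get_obs()['contact_force'],bot.get_obs()['tool_pos'])"
```

```text
time: 7.32
tool_pos: [470.7, -49.9, 49.9]
tcp_rot: [3.138, -0.0, 1.292]
contact_force: [-2.6, 1.6, 12.7]
grip_width: 0.5
438.75052303373246 [-1.67001162  0.4687676  12.70333812] [470.71049794 -49.90576678  49.90200096]
438.75052303373246 [-2.8246822   0.63080549 13.12414746] [470.72122639 -49.91176002  49.89989697]
438.75052303373246 [-2.20894738  1.07179117 12.84631754] [470.68772792 -49.8957943   49.87696389]
```

```bash
python3 -m pendant '[{"linear":[0,0,-0.3],"twist":0},{"linear":[0,0,-0.7],"twist":0},{"linear":[0,0,-0.7],"twist":0},{"linear":[0,0,-0.7],"twist":0},{"linear":[0,0,-0.7],"twist":0},{"linear":[0,0,-0.7],"twist":0},{"linear":[0,0,-0.7],"twist":0},{"linear":[0,0,-0.7],"twist":0},{"linear":[0,0,-0.7],"twist":0}]'
python3 - <<'E'
from h import *
c=bot.capture("scene");a=c["frame"][130:390,150:420];b=bot.capture("side")["frame"][150:340,210:480]
cv2.imwrite("pics/a2.png",cv2.resize(np.vstack([a,b]),None,fx=1.3,fy=1.3));print(bot.get_obs()["contact_force"])
E
```

```text
time: 8.6
tool_pos: [470.7, -49.9, 49.4]
tcp_rot: [3.138, -0.0, 1.292]
contact_force: [-2.2, 0.5, 14.8]
grip_width: 0.2
[-3.38750119  1.05518256 14.81949125]
```

View pics/a2.png

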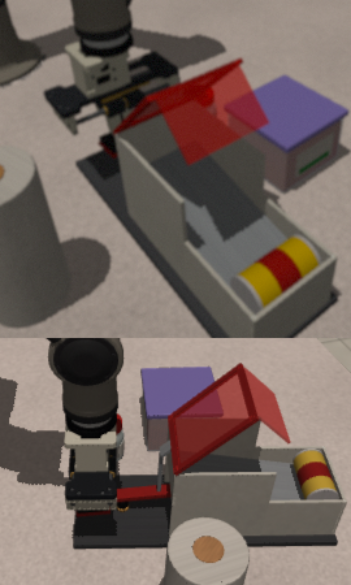

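The tin lies in the tray at (277,272) in the upper crop, the lid is well up, and the press was steady at about 14.8 N. Now I ease the pedal up at about 10 mm/s.

```bash
python3 -m pendant '[{"linear":[0,0,0.5],"twist":0},{"linear":[0,0,1.2],"twist":0},{"linear":[0,0,2],"twist":0},{"linear":[0,0,3],"twist":0},{"linear":[0,0,4],"twist":0},{"linear":[0,0,5],"twist":0},{"linear":[0,0,6.2],"twist":0},{"linear":[0,0,7.4],"twist":0},{"linear":[0,0,8.6],"twist":0},{"linear":[0,0,9.8],"twist":0},{"linear":[0,0,11],"twist":0},{"linear":[0,0,12.2],"twist":0},{"linear":[0,0,13.4],"twist":0},{"linear":[0,0,14.6],"twist":0},{"linear":[0,0,15.8],"twist":0},{"linear":[0.2,0,17],"twist":0},{"linear":[0.4,-0.1,18.2],"twist":0},{"linear":[0.6,-0.2,19.4],"twist":0},{"linear":[0.8,-0.2,20.6],"twist":0},{"linear":[1,-0.3,21.8],"twist":0}]'
python3 -m pendant '[{"linear":[0.2,0,1.2],"twist":0},{"linear":[0.4,-0.1,2.4],"twist":0},{"linear":[0.6,-0.1,3.6],"twist":0},{"linear":[0.7,-0.1,4.8],"twist":0},{"linear":[0.8,-0.1,6],"twist":0},{"linear":[0.9,-0.1,7.2],"twist":0},{"linear":[1,-0.2,8.4],"twist":0},{"linear":[1.2,-0.2,9.6],"twist":0},{"linear":[1.3,-0.3,10.8],"twist":0},{"linear":[1.4,-0.3,12],"twist":0},{"linear":[1.6,-0.3,13],"twist":0},{"linear":[1.7,-0.3,14],"twist":0},{"linear":[1.8,-0.4,15],"twist":0},{"linear":[2,-0.4,16],"twist":0}]'
```

```text
time: 11.2
tool_pos: [470.6, -49.9, 69.9]
tcp_rot: [3.141, -0.0, 1.292]
contact_force: [2.5, 0.5, 4.1]
grip_width: 0.5
time: 12.95
tool_pos: [472.2, -50.3, 85.8]
tcp_rot: [-3.141, 0.0, 1.292]
contact_force: [0.1, -1.5, 3.5]
grip_width: 0.5
```

```bash
python3 -m pendant '[{"linear":[0.2,0,0.8],"twist":0},{"linear":[0.4,0,1.6],"twist":0},{"linear":[0.5,0,2.4],"twist":0},{"linear":[0.6,0,3.2],"twist":0},{"linear":[0.7,0,4],"twist":0},{"linear":[0.8,0,4.8],"twist":0},{"linear":[0.9,0,5.6],"twist":0},{"linear":[1,0,6.4],"twist":0},{"linear":[1,0,7.2],"twist":0},{"linear":[1,0,8],"twist":0},{"linear":[1,0,9],"twist":0},{"linear":[1,0,10],"twist":0},{"linear":[1,0,11],"twist":0},{"linear":[1,0,12],"twist":0},{"linear":[1,0,13],"twist":0},{"linear":[1,0,14],"twist":0}]'
```

```text
time: 14.95
tool_pos: [473.4, -50.3, 99.9]
tcp_rot: [-3.142, -0.0, 1.291]
contact_force: [-0.6, -1.3, 0.4]
grip_width: 0.3
```

```bash
python3 -m pendant '[{"linear":[0,0,5],"twist":0},{"linear":[0,0,15],"twist":0},{"linear":[0,0,30],"twist":0},{"linear":[0,0,50],"twist":0},{"linear":[0,0,75],"twist":0},{"linear":[0,0,100],"twist":0},{"linear":[0,0,120],"twist":0},{"linear":[0,0,120],"twist":0},{"linear":[0,0,120],"twist":0}]'
python3 - <<'E'
from h import *
import pickle
for n in("scene","side"):
    c=bot.capture(n);P=pts(c);hsv=cv2.cvtColor(c["frame"],cv2.COLOR_BGR2HSV)
    c0=pickle.load(open(n+".pkl","rb"));P0=pts(c0);h0=cv2.cvtColor(c0["frame"],cv2.COLOR_BGR2HSV)
    def q(P,h,lo,hi,zl,zh):
        m=(h[...,0]>lo)&(h[...,0]<hi)&(h[...,1]>100)&(P[...,2]>zl)&(P[...,2]<zh)&(P[...,0]>300)&(P[...,0]<950)&(abs(P[...,1])<300)
        return m.sum(),np.median(P[m],0).round(1),P[m].max(0).round(1) if m.any() else 0
    print(n,"tin",q(P,hsv,20,35,50,120)); 
    print("violet",q(P0,h0,115,140,80,110),q(P,hsv,115,140,80,110))
    jm=lambda h:np.where(h[...,:1]>172,0,h[...,:1])
    print("lid",q(P0,jm(h0),-1,8,140,300),q(P,jm(hsv),-1,8,140,300))
    D=np.array([661.5,-104]);a=-.28;R=np.array([[np.cos(a),np.sin(a)],[-np.sin(a),np.cos(a)]])
    print("tin in disp",R@(q(P,hsv,20,35,50,120)[1][:2]-D))
    cv2.imwrite(f"pics/{n}3.png",c["frame"])
a,b=[cv2.imread(f"pics/{n}3.png") for n in("scene","side")]
cv2.imwrite("pics/a3.png",cv2.resize(np.vstack([a[130:,80:450],b[130:,200:570]]),None,fx=1.1,fy=1.1))
print(bot.get_obs()["contact_force"],bot.get_obs()["time"])
E
```

```text
time: 16.08
tool_pos: [473.0, -50.2, 219.4]
tcp_rot: [-3.141, -0.0, 1.292]
contact_force: [0.3, -0.7, -0.9]
grip_width: 0.4
scene tin (np.int64(1061), array([ 823.7, -166.5,  103.4]), array([851.3, -39.7, 108.8]))
violet (np.int64(39), array([624. ,  69. , 101.2]), array([736.3,  95.8, 102.8])) (np.int64(27), array([479.5, -40.5,  95.3]), array([757.2, 136.5, 101.6]))Traceback (most recent call last):
  File "<stdin>", line 12, in <module>
  File "<stdin>", line 7, in q
IndexError: index 1 is out of bounds for axis 2 with size 1
```

Run:
```python
from h import *
import pickle
D=np.array([661.5,-104]);a=-.28;R=np.array([[np.cos(a),np.sin(a)],[-np.sin(a),np.cos(a)]])
fr=[]
for n in("scene","side"):
    c=bot.capture(n);P=pts(c);c0=pickle.load(open(n+".pkl","rb"));P0=pts(c0);fr.append(c["frame"])
    h=cv2.cvtColor(c["frame"],cv2.COLOR_BGR2HSV)
    m=(h[...,0]>20)&(h[...,0]<35)&(h[...,1]>130)&(P[...,0]>700)&(P[...,0]<900)&(P[...,2]>60)&(P[...,2]<120)
    print(n,"tin in dispenser",R@(np.median(P[m],0)[:2]-D),np.median(P[m],0)[2])
    for k,(x0,x1,y0,y1) in dict(tub=(560,800,10,250),jar=(490,560,40,110),towel=(450,800,-420,-200)).items():
        for Q in(P0,P):
            z=dict(tub=(92,112),jar=(78,92),towel=(190,210))[k]
            s=(Q[...,0]>x0)&(Q[...,0]<x1)&(Q[...,1]>y0)&(Q[...,1]<y1)&(Q[...,2]>z[0])&(Q[...,2]<z[1])
            print(k,s.sum(),Q[s].mean(0).round(1))
    for Q in(P0,P):
        L=Q[...,:2]-D; L=L@R.T; s=(abs(L[...,0])<60)&(abs(L[...,1])<50)&(Q[...,2]>140)&(Q[...,2]<200); print("lid z",s.sum(),np.median(Q[s][:,2]))
cv2.imwrite("pics/a4.png",cv2.resize(np.vstack([fr[0][130:,80:450],fr[1][130:,200:570]]),None,fx=1.1,fy=1.1))
```

```text
scene tin in dispenser [173.79007358 -15.97117712] 103.7665407653437
tub 3056 [684.6  99.2 100.7]
tub 3062 [684.6  99.1 100.7]
jar 250 [530.1  79.7  85.8]
jar 247 [529.9  79.8  85.9]
towel 3453 [ 558.9 -302.2  199.9]
towel 3454 [ 558.9 -302.2  199.9]
lid z 3107 165.83272419475097
lid z 3117 165.86017392466442
side tin in dispenser [158.65067384 -16.3659382 ] 102.12098243711645
tub 2001 [679.5  99.  100. ]
tub 2124 [677.3 102.6 100. ]
jar 308 [528.5  75.8  84.5]
jar 131 [528.2  62.6  83.7]
towel 2846 [ 549.9 -302.9  199.4]
towel 2838 [ 549.9 -302.8  199.5]
lid z 2086 165.0142477588532
lid z 2096 165.0786895788096
```

View pics/a4.png

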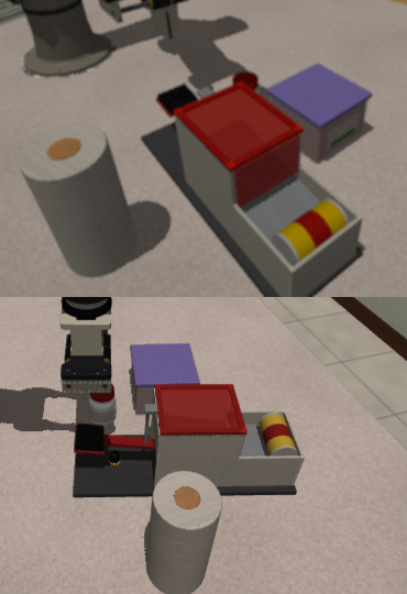

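The lid is shut, the tin lies in the tray at (312,230) in the upper crop, and the bystanders have not moved. In the side view the jar is partly hidden by the gripper, which explains its smaller mask there; the scene view shows it unchanged. Handing in.

```bash
python3 -c "
from plant import bot
print(bot.close_job())"
```

```text
the job is handed in; nothing more can be done
None
```

I pressed the pedal with shut fingers until it met its stop about 43 mm down. I held it there for over 1.5 s at 13–15 N. The lid rose and the tin rolled into the tray. I then eased the pedal up over about 5 s at 10 mm/s or less and took the hand up 120 mm clear. The job was handed in after about 16 s of robot time; no verdict is reported.

Last checks:
- **Lid:** its height was unchanged from the start in both views (within 0.1 mm), so it is shut.
- **Tin:** it lies in the tray at dispenser x of about 159–174 mm, y about -16 mm, with its top at about 103 mm. The spread in x comes from the two cameras seeing different sides of it.
- **Bystanders:** in the scene view the tub, jar and towel roll are within 0.3 mm of where they stood.
- **Disagreement:** the side view put the jar about 13 mm off, and the tub by about 4 mm. I put the jar's offset down to the gripper partly hiding it there; I did not check the tub's. The scene view shows both unmoved.
- **Failed script:** my first check script stopped on an indexing error and I reran it corrected; the robot was not affected.

The closing speed of the lid and the peak pedal force between readings were not measured directly. The highest reading was about 15 N.

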